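# Free the seized brake key and lock the pressure tester with it

### The job

Lock up the pressure tester: swing its hasp round until it lies flat over the staple, and drop the brake key down through the staple until its crossbar rests on the prongs, upright and let go. The key is jammed in its holder by two stiff keepers, so rock it from side to side until both keepers have been pushed back before you pull it straight up. Leave the other loose things on the bench where they are.

Things in the scene. Friction and masses are not known exactly. Their poses are not given: they have to be found in the camera images.
- key_mid (a point): Centre (half-way up) of the flat black cast-iron brake key: 130 mm tall (z up the key), 14 mm thick everywhere (x), 0.36 kg, same when turned half round. Widths (y), by height above the foot: foot 10 mm, flaring to 36 mm at 40 to 48 (square shoulders), neck 20 mm from 48 to 80, crossbar 70 mm from 80 to 94, grip tab 34 mm from 94 to 130.
- key_tab (a point): Centre of the key's grip tab, 47 mm above key_mid; axes as key_mid. Pinch the tab across its 14 mm thickness (along x).
- key_socket (a point): Pivot for rocking: the place in the holder, 10 mm above the bench, where the key's foot stands (underside of the foot, 65 mm below key_mid at the start) in a loose socket 18 mm wide (y), 8 mm deep. Axes as the holder's, which agree with the key's at the start. Tilting the key about this point by 0.16 rad pushes the keeper on that side back by about 10 mm.
- holder: Fixed steel and grey key holder, 130 (y) by 70 (x) by 82 mm tall, origin under its centre on the bench. Cheeks 18 mm apart (x) let the key rock only in the holder's y-z plane. Two steel keepers, 62 to 78 mm above the bench, reach in from +y and -y over the key's shoulders, close to its neck: it cannot be lifted more than about 4 mm until both are pushed back.
- keeper_l (a joint): Keeper sliding on the holder's +y side: m moved outward, 0 (over the shoulder) to 0.011; stiff (about 10 N), stays where it is pushed. The key comes straight out once both keepers are past about 0.008; one alone is not enough.
- keeper_r (a joint): The same on the holder's -y side.
- staple (a point): Middle of the staple's opening, level with the loop's top, 112 mm above the bench, 40 mm out from the tester's face. Opening 46 (y) by 22 (x) mm, loop 10 mm deep; staple 62 mm wide, stands 59 mm out. z up, y along the face, -x out of it. Key seated: width along this y (either way round), crossbar on the prongs, key_mid 15 mm below this point.
- tester: Fixed grey pressure tester, box 150 (x) by 210 (y) by 120 mm tall, with a brass valve knob and a gauge at the back of its top (up to 162 mm above the bench). Origin under its centre; its front face, with the staple and hasp, looks to its -x.
- hasp_hinge (a point): Centre of the hasp's vertical hinge pin, on the tester's front face, 75 mm to the -y side of the staple, 12 mm in front of the face and 107 mm above the bench. x, y, z as the tester's.
- hasp (a joint): Steel hasp: strap 6 mm thick, 91 to 123 mm above the bench, 156 mm long from the hinge, slotted to pass over the staple; solid end 118 to 156 mm from the hinge. Rad: 0 = closed, along the face (towards the tester's +y); grows counter-clockwise seen from above, 1.57 = straight out of the face (its -x). Light friction (0.12 N m), stays where left.
- insulator_a: White ceramic insulator, loose, upright, 66 mm diameter, 120 mm tall, origin under its centre.
- insulator_b: A second insulator just like it.
- gauge: Fixed gauge on a brass stem, 72 mm wide, 191 mm tall, origin under its centre.
- eyebolt: Zinc-plated eye bolt lying flat, about 135 mm long, 28 mm tall, loose, origin near the root of the eye on the bench.
- brakeblock: Cast-iron brake block, 60 x 150 mm, 48 mm tall, heavy and loose, origin under its centre.
- union: Brass pipe union standing upright, 44 mm diameter, 66 mm tall, loose, origin under its centre.
- spanner: Open-ended steel spanner 190 mm long lying flat, loose.
There are look-alikes about, which are no part of the job. Leave any red look-alike of the holder alone. There is more than one size of the part that bears key_mid; the job needs the smallest.

How it is judged:
On the way, in this order (a step that is already met when the one before it is completed fails the run):
1. the key is rocked both ways, so that both keepers are pushed back at least 3 mm while it still stands in the holder (value of joint each of keeper_l, keeper_r above 0.003 m and height (world z) of key_mid below 0.09 m), for 0.02 s.
2. the key is pulled up out of the holder (its middle over 130 mm above the bench) (height (world z) of key_mid above 0.13 m), for 0.05 s.
At the end, for the whole second after the job is handed in: The hasp is closed within 0.12 rad, and the key stands in the staple: its middle within 18 mm of the opening's axis and 10 to 20 mm below the loop's top (crossbar on the prongs), upright within 0.2 rad, at rest (value of joint hasp below 0.12 rad and horizontal distance between key_mid and staple below 0.018 m and z of key_mid in the frame of staple between -0.02 and -0.01 m and angle between key_mid's own z axis and vertical below 0.2 rad and linear speed of key below 0.02 m/s); the robot touches nothing.
It fails at once if an insulator is pushed more than 30 mm or tipped over (distance of any of insulator_a, insulator_b from where it was at the start of the episode above 0.03 m or angle between any of insulator_a, insulator_b's own z axis and vertical above 0.5 rad).
It fails at once if the eye bolt, brake block, union or spanner is shifted more than 30 mm (distance of any of eyebolt, brakeblock, union, spanner from where it was at the start of the episode above 0.03 m).
It also fails if it takes over 64 s, if anything falls off the work surface, if the arm or the gripper's body presses on something with over 40 N, if the wrist force passes 120 N, or if a joint passes its speed limit or range.

### The arm

A 6-joint arm with a two-finger parallel gripper is mounted at the origin on the work surface. World frame = base frame: x ahead of the robot, y to its left, z up, the work surface at z = 0. Lengths are in m, angles in rad, forces in N, time in s.
With the tool pointing down it reaches from about 0.35 to 0.725 m from the base axis. Payload 6 kg.
Tool frame: the origin (TCP) lies on the centre line of the jaws, within the pads' length; the fingertips stand 25 mm ahead of it and the grasp point (between the pads) lies 6 mm ahead of it; z points along the fingers, y is the line along which they close (so a half turn about z gives the same grasp; the last joint's range is limited). The gripper opens to 85 mm and grips with 20 to 120 N. Pads are 22 mm wide; open, the fingers measure 114 mm over their backs; the gripper's body (76 mm by 85 mm) begins 54 mm behind the grasp point. The pads swing forward as they close: fully open they stand 13 mm farther back than shut.
Start: joints at [-1.015, 0.04, 0.085, 0, -1.615, -0.334], TCP at [0.132, -0.585, 0.256] pointing down, gripper open.
Joint ranges: [-2.56, 2.56], [-1.29, 2.01], [-1.08, 1.49], [-3.29, 1.98], [-2.81, -0.18], [-2.99, 2.99]. Speed limits (rad/s): [2.57, 2.57, 3.01, 3.14, 3.14, 3.14].

### API

Orientations are given as a unit quaternion [w, x, y, z].
In Python, from workcell import r gives the robot as it stands.
- The arm moves only by the tool play_rows, never from a script. Its argument "deltas" is a list that holds one entry, the list of rows, each a list of 7 numbers: the opening, from 0 (shut) to 1 (fully open), then the shift along the world's x, y, z in cm, then the turn, a rotation vector about the world's x, y, z in rad. In form: [[[gripper, tx, ty, tz, wx, wy, wz], ...]]. A call has 1 to 5 rows; each row shifts and turns the commanded pose from where the row before left it; what a row does not reach is not made up. A row lasts 1/12 s, in which the tool goes at most 41.7 mm and 7.16 degrees, less where a joint would pass 70% of its speed; a pose out of reach is approached as far as the arm can. A call is refused whole if a number of a shift passes 4.17 or a number of a turn 0.125, either way. A call with a gripper value outside its range is refused whole. The fingers move at their own pace and stop on an object; "squeeze" is the grip in N (left out, the last holds). Time passes only in rows, so rows that do not move let the fingers close. It gives the time, the measured TCP pose, the force, the opening and the grip force at its end, in the units of the state.
- r.observe(): the state, without advancing time (a new reading comes with each control period).
- r.capture(name): name is "side" or "top"; returns a dict with "pixels" (384x512x3 uint8, red, green, blue), "z_map" (384x512 float32, m along the optical axis (not along the pixel's ray), 0 where there is no reading), "mtx" (3x3 intrinsics, pixels), "dist" ([k1, k2, p1, p2, k3] as OpenCV has them; the pictures are not rectified), "extrinsics" (4x4, takes a point from camera to world coordinates). Camera axes: x right, y down, z forward; pixel columns grow to the right and rows downward; lengths in m; the calibration is good to about 2 mm. A picture is of the moment at which its call begins.
- r.job_done(): hands the job in; it is judged then, once.
The state is a dict: "t": time; "joint_positions": joint angles; "qd": joint speeds; "tau": joint torques, N m; "position": TCP position; "ee_rot": TCP orientation; "force": force on the tool from outside, world axes, zero at the start; "moment": the same for the moment, N m; "gripper_width": finger opening in m; "gripper_force": force on a finger pad.
Only numpy, scipy, OpenCV 4.12 (cv2) and the standard library are available. Lean on these libraries where they do the work, as an engineer would, in place of code of your own. Each camera call takes 0.05 s, during which the arm holds its last target. There are 200 camera calls.

## Working session

There is one attempt and no reset: what is moved stays moved. The work goes in short steps, Python scripts to look and compute and a tool call to move; the robot and the scene stay as the last step left them, time stands still between calls to the robot, and variables do not carry over. Pictures are saved under pics/ and viewed, at most 10 in all, crops included, and the job is handed in when it is done.

Besides the shell and the picture viewer there is one more tool, called after "Emit:" by a JSON object that holds its "fn" and its "kwargs". play_rows: Moves the arm, as the interface text tells. Its arguments: {"type":"object","properties":{"deltas":{"type":"array","items":{"type":"array","items":{"type":"array","items":{"type":"number"}}}},"squeeze":{"type":"number"}},"required":["deltas"]}

```bash
mkdir -p pics; cat > h.py <<'E'
import numpy as np, cv2, pickle
from workcell import r
def snap(n):
    d=r.capture(n); pickle.dump(d,open(f'{n}.pkl','wb')); return d
def load(n): return pickle.load(open(f'{n}.pkl','rb'))
def cloud(d):
    h,w=d['z_map'].shape
    u,v=np.meshgrid(np.arange(w),np.arange(h))
    p=cv2.undistortPoints(np.stack([u,v],-1).reshape(-1,1,2).astype(float),np.array(d['mtx']),np.array(d['dist'])).reshape(h,w,2)
    z=d['z_map'].astype(float); c=np.dstack([p[...,0]*z,p[...,1]*z,z,np.ones_like(z)])
    P=(c@np.array(d['extrinsics']).T)[...,:3]; P[z==0]=np.nan
    return P
def save(img,name,s=1.5): cv2.imwrite('pics/'+name,cv2.resize(img[...,::-1],None,fx=s,fy=s,interpolation=cv2.INTER_CUBIC))
E
python3 - <<'E'
from h import *
for n in('top','side'):
    d=snap(n); save(d['pixels'],n+'0.png'); print(np.round(d['extrinsics'],3))
print(r.observe())
E
```

```text
[[ 0.02  -0.98   0.196  0.294]
 [-1.    -0.023 -0.009 -0.025]
 [ 0.013 -0.195 -0.981  1.354]
 [ 0.     0.     0.     1.   ]]
[[-0.926 -0.263  0.27   0.224]
 [-0.376  0.675 -0.635  0.716]
 [-0.015 -0.689 -0.724  0.972]
 [ 0.     0.     0.     1.   ]]
{'t': 0.1, 'joint_positions': array([-1.01529074e+00,  4.07580708e-02,  8.39297667e-02, -4.32141508e-04,
       -1.61551485e+00, -3.33698023e-01]), 'qd': array([-9.84528220e-05, -1.83761787e-03,  3.30556157e-03,  2.97175912e-03,
        5.83750182e-04, -3.53002833e-04]), 'tau': array([-7.31705615e-03, -3.69345260e+01,  3.48276937e+01,  6.95172116e+00,
       -4.59918738e-03,  5.50242433e-06]), 'position': array([ 0.13202025, -0.5850318 ,  0.25538094]), 'ee_rot': array([-1.37768514e-04, -1.10685975e-01,  9.93855105e-01,  7.91067951e-04]), 'force': array([-0.80523367, -1.04231891, -0.06409893]), 'moment': array([ 0.03377747, -0.01194835,  0.0222423 ]), 'gripper_force': 0.0, 'gripper_width': 0.08528181960810687}
```

View pics/top0.png

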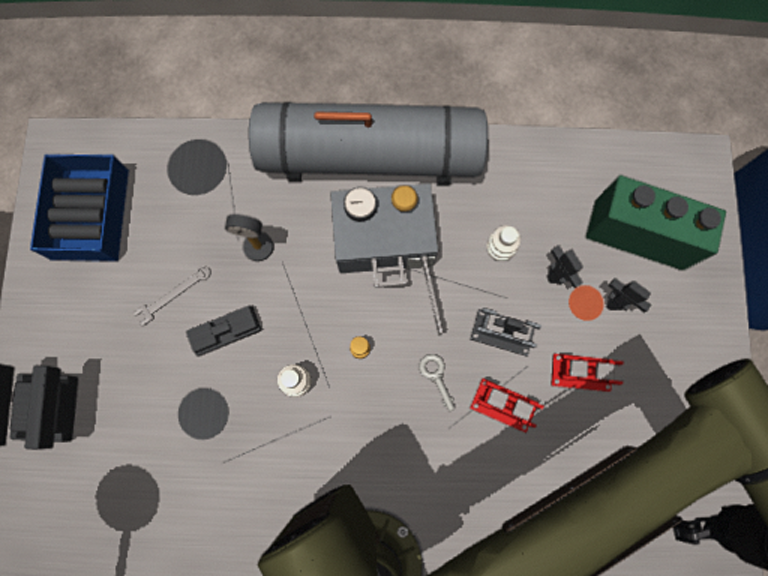

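View pics/side0.png

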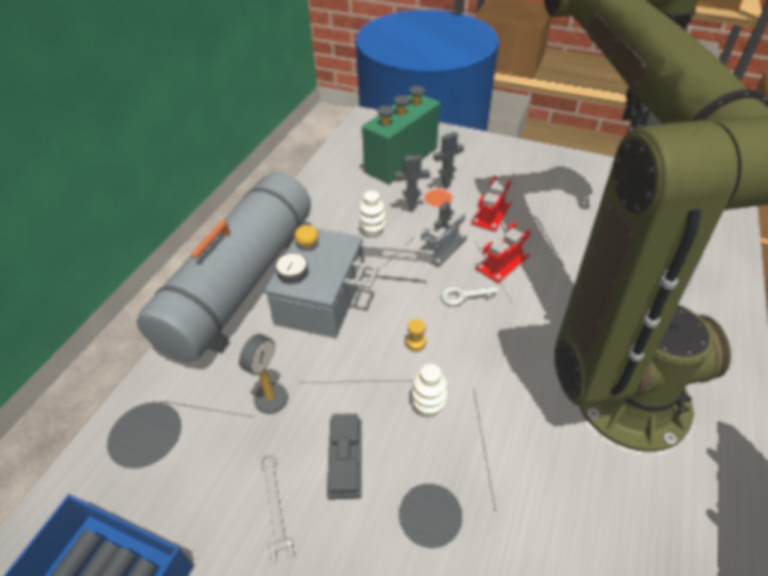

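The top view (768 px scale) shows a grey holder with a key at (507,330). The look-alikes are two red empty holders at (588,370) and (505,403), and two larger black keys standing loose at (563,268) and (628,295). I choose the key in the grey holder. The tester is at (385,228), with its staple at (390,272) and the hasp standing open from (425,258) to (440,332).

```bash
python3 - <<'E'
from h import *
d=load('top');P=cloud(d)
im=d['pixels']; a=cv2.resize(im[195:245,300:450],None,fx=5,fy=5,interpolation=cv2.INTER_CUBIC)
s=load('side')['pixels']; b=cv2.resize(s[85:185,265:375],None,fx=5,fy=3,interpolation=cv2.INTER_CUBIC)[:, :550]
cv2.imwrite('pics/crop.png',np.vstack([a,np.pad(b,((0,0),(0,200),(0,0)))])[...,::-1])
for n in('top','side'):
    P=cloud(load(n)); Q=P.reshape(-1,3); C=load(n)['pixels'].reshape(-1,3).astype(int)
    def reg(m): 
        q=Q[m]; 
        if len(q)<4: return len(q)
        rc=cv2.minAreaRect(q[:,:2].astype(np.float32)); return len(q),q.mean(0).round(4),np.round(rc[0],4),np.round(rc[1],4),round(rc[2],1),q.min(0).round(3),q.max(0).round(3)
    # points of the table area
    box=lambda x0,x1,y0,y1,z0,z1:(Q[:,0]>x0)&(Q[:,0]<x1)&(Q[:,1]>y0)&(Q[:,1]<y1)&(Q[:,2]>z0)&(Q[:,2]<z1)
    # approx window of the holder from top pixel (338,220)
    if n=='top': c=P[220,338]; print('ctr',c, 'keys',P[178,375],P[196,418],'tester',P[150,255],'staple',P[181,260],'hasp tip',P[218,293],P[175,284])
    x,y=c[:2]
    print(n,'bench',np.nanmedian(P[250:260,100:110,2]) if n=='top' else '')
    for z0,z1 in((.03,.07),(.07,.09),(.086,.1),(.1,.125),(.125,.15)):
        print(z0,reg(box(x-.06,x+.06,y-.08,y+.08,z0,z1)))
E
```

```text
ctr [ 0.48437935 -0.27725574  0.06974936] keys [ 0.61006214 -0.38496859  0.1169477 ] [ 0.55255767 -0.51016702  0.13618995] tester [ 0.68956426 -0.01412     0.11807139] staple [ 0.61963334 -0.03218613  0.00190162] hasp tip [ 0.47936621 -0.13194188  0.12493355] [ 0.61175328 -0.1042321   0.11965194]
top bench 0.0011871161767114113
0.03 (124, array([ 0.482 , -0.2704,  0.0555]), array([ 0.4865, -0.2772]), array([0.1215, 0.0419]), 74.0, array([ 0.451, -0.341,  0.031]), array([ 0.522, -0.215,  0.07 ]))
0.07 (275, array([ 0.4884, -0.2761,  0.0787]), array([ 0.4892, -0.2794]), array([0.1259, 0.0487]), 74.1, array([ 0.45 , -0.345,  0.07 ]), array([ 0.529, -0.213,  0.088]))
0.086 (19, array([ 0.4852, -0.2828,  0.095 ]), array([ 0.4878, -0.2913]), array([0.1015, 0.0244]), 87.1, array([ 0.475, -0.342,  0.086]), array([ 0.501, -0.24 ,  0.1  ]))
0.1 (71, array([ 0.4884, -0.2749,  0.1068]), array([ 0.4896, -0.2783]), array([0.0675, 0.0146]), 73.0, array([ 0.474, -0.31 ,  0.1  ]), array([ 0.504, -0.246,  0.124]))
0.125 (57, array([ 0.4888, -0.2781,  0.1383]), array([ 0.4892, -0.2791]), array([0.0313,
[... 247 characters left out ...]
 -0.215,  0.07 ]))
0.07 (185, array([ 0.4873, -0.2651,  0.0784]), array([ 0.4874, -0.2788]), array([0.132 , 0.0492]), 73.4, array([ 0.45 , -0.349,  0.07 ]), array([ 0.528, -0.211,  0.089]))
0.086 (26, array([ 0.4854, -0.2705,  0.0944]), array([ 0.4897, -0.2597]), array([0.0918, 0.0223]), 85.2, array([ 0.475, -0.305,  0.086]), array([ 0.502, -0.213,  0.1  ]))
0.1 (59, array([ 0.4887, -0.2695,  0.1092]), array([ 0.4875, -0.2748]), array([0.0692, 0.0139]), 65.6, array([ 0.476, -0.308,  0.1  ]), array([ 0.504, -0.242,  0.125]))
0.125 (47, array([ 0.4883, -0.2734,  0.1355]), array([ 0.4885, -0.2759]), array([0.0329, 0.0137]), 74.2, array([ 0.48 , -0.291,  0.125]), array([ 0.499, -0.259,  0.144]))
```

View pics/crop.png

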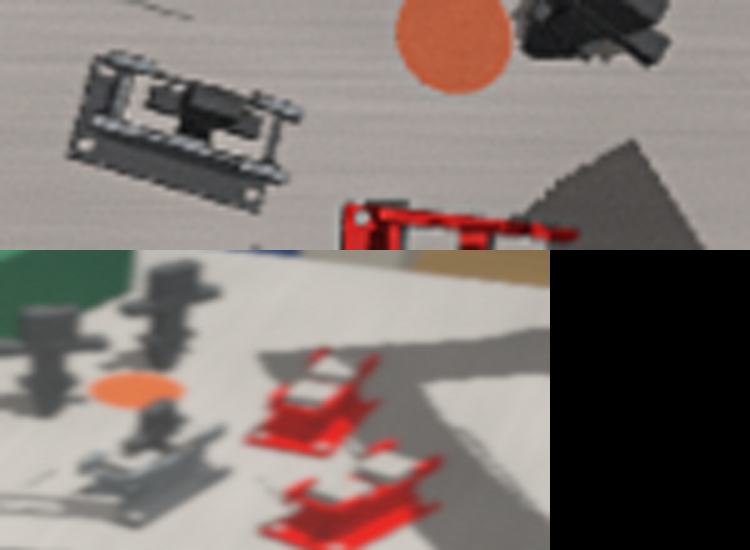

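The crops show the smallest key, with its tab and crossbar, standing between the cheeks of the grey holder at about (200,115) in the upper crop. The larger keys stand loose and the red holders are empty. Measured tab top is 0.14 m and crossbar 68 mm wide, both matching the description. Next I measure the tester, staple and hasp.

```bash
python3 - <<'E'
from h import *
S={n:cloud(load(n)) for n in('top','side')}
for n,P in S.items():
    Q=P.reshape(-1,3)
    box=lambda x0,x1,y0,y1,z0,z1:Q[(Q[:,0]>x0)&(Q[:,0]<x1)&(Q[:,1]>y0)&(Q[:,1]<y1)&(Q[:,2]>z0)&(Q[:,2]<z1)]
    def rect(q): rc=cv2.minAreaRect(q[:,:2].astype(np.float32)); return len(q),np.round(rc[0],4),np.round(rc[1],4),round(rc[2],1),np.median(q[:,2]).round(4)
    print(n,'top',rect(box(.62,.85,-.14,.14,.112,.126)))
    q=box(.55,.635,-.085,.05,.085,.13); print('staple',rect(q),q.min(0).round(3),q.max(0).round(3))
    for x0 in np.arange(.565,.65,.006):
        t=q[(q[:,0]>x0)&(q[:,0]<x0+.006)]
        if len(t): print(round(x0,3),np.round(np.sort(t[:,1]),3)[::max(1,len(t)//10)],np.median(t[:,2]).round(3))
    q=box(.44,.635,-.165,-.085,.08,.135); print('hasp',rect(q),q.min(0).round(3),q.max(0).round(3))
    v=cv2.fitLine(q[:,:2].astype(np.float32),cv2.DIST_HUBER,0,.01,.01).ravel(); print(v)
    def line(q): return cv2.fitLine(q.astype(np.float32),cv2.DIST_HUBER,0,.01,.01).ravel()
    # front edge of the tester top
    q=box(.62,.85,-.14,.14,.112,.126)
    f=[]
    for y in np.arange(-.09,.085,.01):
        t=q[(abs(q[:,1]-y)<.005)]
        if len(t): f.append((y,t[:,0].min(),t[:,0].max()))
    print(np.round(f,3).tolist())
# obstacles
for nm,(u,v) in dict(insA=(504,240),insB=(294,380),union=(360,345),eye=(435,375),gauge=(245,225)).items():
    print(nm,S['top'][int(v/1.5),int(u/1.5)].round(3))
E
```

```text
top top (2704, array([7.225e-01, 2.000e-04]), array([0.2796, 0.2053]), 89.9, np.float64(0.1203))
staple (473, array([ 0.5984, -0.017 ]), array([0.133 , 0.0723]), 88.8, np.float64(0.1136)) [ 0.563 -0.084  0.085] [0.635 0.049 0.127]
0.565 [-0.06  -0.05  -0.044 -0.041 -0.035 -0.032 -0.029 -0.026 -0.02  -0.014
 -0.008 -0.005  0.001] 0.111
0.571 [-0.059 -0.056 -0.053 -0.05  -0.047 -0.044 -0.041 -0.038 -0.035 -0.023
 -0.014 -0.005 -0.002  0.001] 0.113
0.577 [-0.059 -0.059 -0.056 -0.056 -0.053 -0.053 -0.005 -0.004 -0.001  0.002
  0.002  0.002] 0.113
0.583 [-0.059 -0.056 -0.056 -0.053 -0.053 -0.004 -0.004 -0.001 -0.001 -0.001
  0.002  0.002] 0.113
0.589 [-0.056 -0.056 -0.053 -0.053 -0.022 -0.016 -0.013 -0.01  -0.01  -0.007
 -0.004 -0.001  0.002] 0.112
0.595 [-0.056 -0.05  -0.044 -0.038 -0.032 -0.025 -0.019 -0.016 -0.007 -0.001] 0.112
0.601 [-0.056 -0.053 -0.05  -0.047 -0.041 -0.034 -0.028 -0.019 -0.013 -0.001
  0.002] 0.113
0.607 [-0.056 -0.056 -0.053 -0.053 -0.05  -0.049 -0.001 -0.001  0.002  0.002
  0.005  0.005] 0.111
0.613 [-0.056 -0.05  -0.     0.006  0.024  0.028  0.031  0.034  0.037  
[... 2350 characters left out ...]
7, array([ 0.5509, -0.1118]), array([0.1695, 0.0288]), 7.2, np.float64(0.1103)) [ 0.468 -0.136  0.082] [ 0.634 -0.088  0.128]
[ 0.97305727  0.23056361  0.5278712  -0.11849985]
[[-0.09, 0.621, 0.82], [-0.08, 0.63, 0.82], [-0.07, 0.63, 0.82], [-0.06, 0.627, 0.82], [-0.05, 0.62, 0.819], [-0.04, 0.624, 0.819], [-0.03, 0.624, 0.822], [-0.02, 0.625, 0.821], [-0.01, 0.622, 0.821], [-0.0, 0.622, 0.821], [0.01, 0.621, 0.82], [0.02, 0.62, 0.822], [0.03, 0.622, 0.818], [0.04, 0.621, 0.82], [0.05, 0.62, 0.822], [0.06, 0.622, 0.82], [0.07, 0.621, 0.818], [0.08, 0.62, 0.822]]
insA [ 0.666 -0.266  0.112]
insB [0.37  0.152 0.117]
union [0.448 0.027 0.062]
eye [ 0.392 -0.132  0.019]
gauge [0.661 0.254 0.188]
```

```bash
python3 - <<'E'
from h import *
from scipy.optimize import least_squares
def seg(p,a,b):
    a,b=np.array(a),np.array(b); t=np.clip(((p-a)@(b-a))/((b-a)@(b-a)),0,1); return np.linalg.norm(p-a-t[:,None]*(b-a),axis=1)
A=[]
for n in('top','side'):
    Q=cloud(load(n)).reshape(-1,3)
    q=Q[(Q[:,0]>.55)&(Q[:,0]<.612)&(Q[:,1]>-.068)&(Q[:,1]<.015)&(Q[:,2]>.104)&(Q[:,2]<.122)][:,:2]
    def f(v):
        x,y,t=v; R=np.array([[np.cos(t),-np.sin(t)],[np.sin(t),np.cos(t)]]); p=(q-[x,y])@R
        segs=[((-15,-27),(-15,27)),((15,-27),(15,27)),((-15,-27),(40,-27)),((-15,27),(40,27))]
        d=np.min([seg(p,np.array(a)/1e3,np.array(b)/1e3) for a,b in segs],axis=0)
        return np.maximum(d-.0035,0)
    s=least_squares(f,[.581,-.027,.07],loss='soft_l1',f_scale=.002,x_scale=[.01,.01,.1]); print(n,len(q),s.x.round(4),s.cost)
    t=s.x[2];R=np.array([[np.cos(t),-np.sin(t)],[np.sin(t),np.cos(t)]]); hg=s.x[:2]+R@[.028,-.075]
    h=Q[(Q[:,0]>.44)&(Q[:,0]<.60)&(Q[:,1]>-.165)&(Q[:,1]<-.085)&(Q[:,2]>.117)&(Q[:,2]<.129)]
    l=cv2.fitLine(h[:,:2].astype(np.float32),cv2.DIST_HUBER,0,.001,.001).ravel()
    print('hinge',hg.round(4),'strap',len(h),l.round(4),h.min(0),h.max(0),'tip',np.linalg.norm(h[:,:2]-hg,axis=1).max())
    # ring extents in the staple frame
    p=(q-s.x[:2])@R; print(np.percentile(p,[1,99],axis=0).round(4).tolist())
E
```

```text
top 173 [ 0.5841 -0.0282  0.107 ] 4.9574941064797535e-06
hinge [ 0.62   -0.0998] strap 93 [ 0.9748  0.2232  0.5457 -0.1168] [ 0.46792709 -0.1355573   0.11718427] [ 0.59735474 -0.10386556  0.12850314] tip 0.15578703873953748
[[-0.019, -0.0304], [0.03, 0.0307]]
side 156 [ 0.5833 -0.0264  0.1227] 1.365748650956321e-05
hinge [ 0.6203 -0.0974] strap 108 [ 0.9709  0.2394  0.5379 -0.1162] [ 0.46853343 -0.13579362  0.11720449] [ 0.59855767 -0.09908664  0.12803541] tip 0.1561338642340188
[[-0.0186, -0.032], [0.0311, 0.0314]]
```

Emit:
{"fn": "play_rows", "kwargs": {"deltas": [[[0,2.4,2.8,0,0,0,0],[0,2.4,2.8,0,0,0,0],[0,2.4,2.8,0,0,0,0],[0,2.4,2.8,0,0,0,0],[0,2.4,2.8,0,0,0,0]]], "squeeze": 40}}

```text
t: 0.52
position: [0.2526, -0.4438, 0.2558]
ee_rot: [-0.0, -0.11, 0.994, 0.0]
force: [1.2, -0.4, 0.4]
gripper_width: 0.0252
gripper_force: 0.0
```

Emit:
{"fn": "play_rows", "kwargs": {"deltas": [[[0,2.4,2.8,0,0,0,0],[0,2.4,2.8,0,0,0,0],[0,2.4,2.8,0,0,0,0],[0,2.4,2.8,0,0,0,0],[0,2.4,2.8,0,0,0,0]]]}}

```text
t: 0.93
position: [0.3727, -0.3036, 0.2561]
ee_rot: [0.0, -0.111, 0.994, 0.0]
force: [0.7, -0.5, 0.6]
gripper_width: 0.0003
gripper_force: 0.0
```

Emit:
{"fn": "play_rows", "kwargs": {"deltas": [[[0,2.4,2.8,0,0,0,0],[0,2.4,2.8,0,0,0,0],[0,2.4,2.8,0,0,0,0],[0,2.4,2.8,0,0,0,0],[0,2.4,2.8,0,0,0,0]]]}}

```text
t: 1.35
position: [0.4928, -0.1635, 0.2561]
ee_rot: [-0.0, -0.111, 0.994, 0.0]
force: [0.7, -0.9, 0.6]
gripper_width: 0.0002
gripper_force: 0.0
```

Emit:
{"fn": "play_rows", "kwargs": {"deltas": [[[0,0,0,-3.4,0,0,0],[0,0,0,-3.4,0,0,0],[0,0,0,-3.4,0,0,0],[0,0,0,-3.4,0,0,0],[0,-0.24,1.67,0,0,0,0]]]}}

```text
t: 1.77
position: [0.4856, -0.1488, 0.1115]
ee_rot: [-0.006, -0.109, 0.994, 0.002]
force: [-0.7, -1.3, -3.6]
gripper_width: 0.0
gripper_force: 1.6
```

Emit:
{"fn": "play_rows", "kwargs": {"deltas": [[[0,-0.63,2.31,0,0,0,-0.02],[0,-0.22,2.4,0,0,0,-0.02],[0,0.2,2.4,0,0,0,-0.02],[0,0.6,2.3,0,0,0,-0.02],[0,1.0,2.2,0,0,0,-0.02]]]}}

```text
t: 2.18
position: [0.4986, -0.0315, 0.1202]
ee_rot: [-0.0, -0.06, 0.998, -0.0]
force: [0.7, -2.0, 0.5]
gripper_width: 0.0001
gripper_force: 0.5
```

Emit:
{"fn": "play_rows", "kwargs": {"deltas": [[[0,1.37,2.0,0,0,0,-0.02],[0,1.7,1.7,0,0,0,-0.02],[0,2.0,1.4,0,0,0,0],[0,2.15,1.0,0,0,0,0],[0,0.6,0.2,0,0,0,0]]]}}

```text
t: 2.6
position: [0.5786, 0.0318, 0.1191]
ee_rot: [-0.001, -0.041, 0.999, -0.0]
force: [-1.5, 1.3, -0.1]
gripper_width: -0.0002
gripper_force: 0.5
```

Creep the strap closed while watching the force.

Emit:
{"fn": "play_rows", "kwargs": {"deltas": [[[0,0.8,0.2,0,0,0,0],[0,0.5,0,0,0,0,0],[0,0,0,0,0,0,0]]]}}

```text
t: 2.85
position: [0.5905, 0.0321, 0.1199]
ee_rot: [-0.0, -0.041, 0.999, -0.0]
force: [-0.5, 0.6, -0.2]
gripper_width: -0.0001
gripper_force: 0.0
```

```bash
python3 - <<'E'
from h import *
for n in('top','side'):
    d=snap(n); Q=cloud(d).reshape(-1,3)
    h=Q[(Q[:,0]>.57)&(Q[:,0]<.64)&(Q[:,1]>-.11)&(Q[:,1]<.09)&(Q[:,2]>.1215)&(Q[:,2]<.129)]
    print(len(h), h.round(3)[::max(1,len(h)//12)].tolist())
d=load('top'); save(d['pixels'][100:230,200:360],'h1.png',4)
E
```

```text
80 [[0.638, -0.034, 0.122], [0.634, -0.022, 0.123], [0.635, -0.052, 0.122], [0.636, -0.104, 0.122], [0.632, -0.07, 0.124], [0.629, -0.098, 0.126], [0.623, -0.104, 0.125], [0.62, -0.08, 0.123], [0.62, -0.101, 0.124], [0.616, -0.049, 0.123], [0.616, -0.07, 0.124], [0.616, -0.092, 0.125], [0.612, -0.037, 0.123], [0.613, -0.064, 0.123]]
15 [[0.581, 0.028, 0.122], [0.58, 0.037, 0.127], [0.579, 0.032, 0.123], [0.578, 0.04, 0.126], [0.583, 0.045, 0.125], [0.583, 0.046, 0.122], [0.624, 0.067, 0.122], [0.612, 0.063, 0.122], [0.615, 0.07, 0.124], [0.61, 0.067, 0.123], [0.627, 0.08, 0.125], [0.626, 0.077, 0.122], [0.621, 0.079, 0.122], [0.613, 0.076, 0.122], [0.61, 0.074, 0.122]]
```

View pics/h1.png

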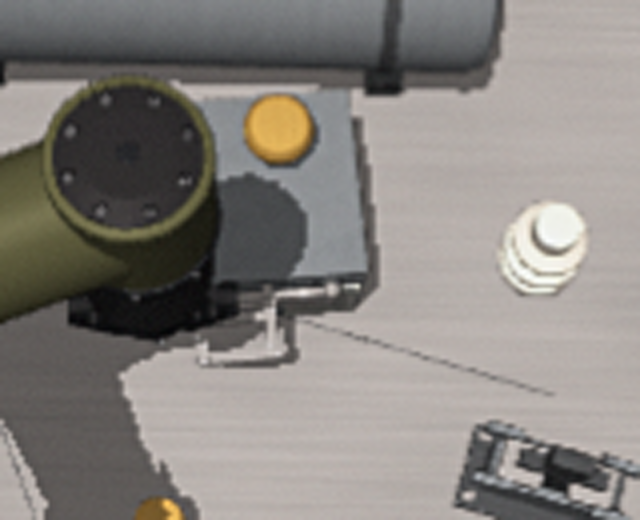

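The crop shows the strap almost flat on the face from (355,285) to (230,290), with the staple loop through its slot. I'll press on gently.

Emit:
{"fn": "play_rows", "kwargs": {"deltas": [[[0,0.3,0,0,0,0,0],[0,0.3,0,0,0,0,0],[0,0,0,0,0,0,0]]]}}

```text
t: 3.2
position: [0.5918, 0.032, 0.1204]
ee_rot: [-0.005, -0.041, 0.999, -0.0]
force: [-23.4, 3.1, 11.8]
gripper_width: -0.0001
gripper_force: 11.7
```

Emit:
{"fn": "play_rows", "kwargs": {"deltas": [[[0,0.3,0,0,0,0,0],[0,0,0,0,0,0,0]]]}}

```text
t: 3.37
position: [0.5921, 0.032, 0.1203]
ee_rot: [-0.009, -0.041, 0.999, -0.0]
force: [-37.6, 4.4, 18.1]
gripper_width: -0.0001
gripper_force: 18.6
```

Emit:
{"fn": "play_rows", "kwargs": {"deltas": [[[0,-2.0,0,0,0,0,0],[0,-2.0,0,0,0,0,0],[0,0,0,4,0,0,0],[0,0,0,4,0,0,0],[0,0,0,4,0,0,0]]]}}

```text
t: 3.78
position: [0.5581, 0.0318, 0.2417]
ee_rot: [-0.0, -0.041, 0.999, -0.0]
force: [1.6, 0.5, 1.6]
gripper_width: -0.0
gripper_force: 0.0
```

Emit:
{"fn": "play_rows", "kwargs": {"deltas": [[[1,-0.7,-3.1,0,0,0,0.12],[1,-0.7,-3.1,0,0,0,0.12],[1,-0.7,-3.1,0,0,0,0.12],[1,-0.7,-3.1,0,0,0,0.12],[1,-0.7,-3.1,0,0,0,0.12]]]}}

```text
t: 4.2
position: [0.5234, -0.124, 0.2409]
ee_rot: [0.001, -0.337, 0.941, -0.0]
force: [0.3, -0.3, 0.1]
gripper_width: 0.0607
gripper_force: 0.0
```

Emit:
{"fn": "play_rows", "kwargs": {"deltas": [[[1,-0.7,-3.1,0,0,0,0.12],[1,-0.7,-3.1,0,0,0,0.12],[1,-0.7,-3.1,0,0,0,0.12],[1,-0.7,-3.1,0,0,0,0.12],[1,-0.7,-3.1,0,0,0,0.12]]]}}

```text
t: 4.62
position: [0.4883, -0.2791, 0.241]
ee_rot: [0.0, -0.6, 0.8, -0.001]
force: [0.9, -0.8, 0.5]
gripper_width: 0.086
gripper_force: 0.0
```

```bash
python3 - <<'E'
from h import *
from scipy.spatial.transform import Rotation as R
o=r.observe(); q=o['ee_rot']; M=R.from_quat(np.r_[q[1:],q[0]]).as_matrix()
print(o['position'],np.degrees(np.arctan2(M[1,1],M[0,1])),M[:,2],o['joint_positions'],o['gripper_width'])
d=snap('side'); Q=cloud(d).reshape(-1,3); print('side')
h=Q[(Q[:,0]>.57)&(Q[:,0]<.64)&(Q[:,1]>-.11)&(Q[:,1]<.09)&(Q[:,2]>.118)&(Q[:,2]<.129)]
h=h[h[:,0]<.622]
l=cv2.fitLine(h[:,:2].astype(np.float32),cv2.DIST_HUBER,0,.001,.001).ravel();print(len(h),l)
q=Q[(abs(Q[:,0]-.489)<.06)&(abs(Q[:,1]+.278)<.08)&(Q[:,2]>.11)&(Q[:,2]<.15)]; print(len(q),q.mean(0))
E
```

```text
[ 0.48832602 -0.279103    0.24096921] 163.7704769402577 [ 1.36380591e-03 -3.37962056e-04 -9.99999013e-01] [-1.62282641e-01 -6.19545030e-02 -4.43368256e-02  1.13184612e-04
 -1.58701351e+00 -1.20974018e-01] 0.08600488874726843
side
129 [ 0.01450984 -0.99989474  0.6140753   0.00597035]
70 [ 0.48799873 -0.27303244  0.12927376]
```

Emit:
{"fn": "play_rows", "kwargs": {"deltas": [[[1,0.05,0.1,-3,0,0,0],[1,0,0,-3,0,0,0],[1,0,0,-3,0,0,0],[1,0,0,-2.1,0,0,0],[1,0,0,0,0,0,0]]], "squeeze": 60}}

```text
t: 5.08
position: [0.4871, -0.2756, 0.124]
ee_rot: [-0.002, -0.598, 0.802, 0.003]
force: [0.2, 0.8, -2.0]
gripper_width: 0.0853
gripper_force: 0.0
```

Emit:
{"fn": "play_rows", "kwargs": {"deltas": [[[0,0,0,0,0,0,0],[0,0,0,0,0,0,0],[0,0,0,0,0,0,0],[0,0,0,0,0,0,0],[0,0,0,0,0,0,0]]]}}

```text
t: 5.5
position: [0.4904, -0.2766, 0.1307]
ee_rot: [0.001, -0.598, 0.802, -0.001]
force: [0.3, 0.4, 0.2]
gripper_width: 0.0255
gripper_force: 0.0
```

Emit:
{"fn": "play_rows", "kwargs": {"deltas": [[[0,0,0,0,0,0,0],[0,0,0,0,0,0,0],[0,0,0,0,0,0,0],[0,0,0,0,0,0,0],[0,0,0,0,0,0,0]]], "squeeze": 100}}

```text
t: 5.92
position: [0.4903, -0.2766, 0.1303]
ee_rot: [0.0, -0.598, 0.801, -0.001]
force: [-0.2, 1.0, 5.5]
gripper_width: 0.0123
gripper_force: 97.6
```

Emit:
{"fn": "play_rows", "kwargs": {"deltas": [[[0,0,0,0.1,0,0,0],[0,-0.137,-0.462,-0.01,0.0384,-0.0114,0],[0,-0.137,-0.462,-0.03,0.0384,-0.0114,0],[0,-0.137,-0.462,-0.05,0.0384,-0.0114,0],[0,-0.137,-0.462,-0.07,0.0384,-0.0114,0]]]}}

```text
t: 6.33
position: [0.4854, -0.2934, 0.13]
ee_rot: [0.067, -0.597, 0.798, 0.049]
force: [0.7, 8.7, 9.0]
gripper_width: 0.0127
gripper_force: 98.7
```

Emit:
{"fn": "play_rows", "kwargs": {"deltas": [[[0,0,0,0,0,0,0],[0,0,0,0,0,0,0]]]}}

```text
t: 6.5
position: [0.4853, -0.294, 0.1297]
ee_rot: [0.066, -0.596, 0.799, 0.048]
force: [0.9, 6.8, 9.0]
gripper_width: 0.0129
gripper_force: 98.7
```

```bash
python3 - <<'E'
from h import *
o=r.observe(); print(o['position'],o['ee_rot'],o['force'],o['moment'],o['gripper_width'])
d=snap('side'); save(d['pixels'][110:190,260:340],'r1.png',6)
E
```

```text
[ 0.48528973 -0.29398461  0.12974988] [ 0.06615367 -0.59585567  0.79890791  0.04822718] [0.85489219 6.79780195 9.04152804] [ 2.77727455 -0.4528698   0.0685181 ] 0.012866237516932643
```

View pics/r1.png

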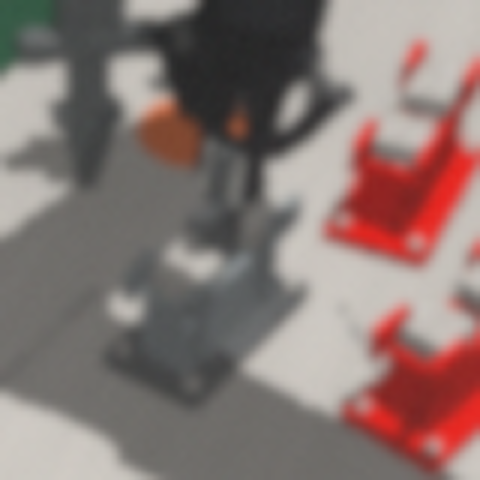

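The crop shows the key tilted in the gripper at about (215,200), towards -y. The measured tilt is 0.164 rad. I'll tilt a bit further to feel for the stop.

Emit:
{"fn": "play_rows", "kwargs": {"deltas": [[[0,-0.1,-0.35,-0.06,0.029,-0.0085,0],[0,0,0,0,0,0,0]]]}}

```text
t: 6.72
position: [0.4844, -0.2972, 0.1294]
ee_rot: [0.079, -0.595, 0.797, 0.057]
force: [1.8, 8.8, 9.1]
gripper_width: 0.0131
gripper_force: 98.7
```

```bash
python3 - <<'E'
from h import *
o=r.observe(); print(o['position'],o['ee_rot'],o['force'],o['moment'],o['gripper_width'])
E
```

```text
[ 0.48443894 -0.29717367  0.12936476] [ 0.07865724 -0.595478    0.79744185  0.05749343] [1.83364752 8.82230906 9.11254385] [ 3.42433948 -0.47558802  0.08117744] 0.01310420164042312
```

Emit:
{"fn": "play_rows", "kwargs": {"deltas": [[[0,0.133,0.452,0.085,-0.0374,0.011,0],[0,0.133,0.452,0.065,-0.0374,0.011,0],[0,0.133,0.452,0.045,-0.0374,0.011,0],[0,0.133,0.452,0.027,-0.0374,0.011,0],[0,0.133,0.452,0.01,-0.0374,0.011,0]]]}}

```text
t: 7.13
position: [0.4906, -0.2751, 0.1303]
ee_rot: [-0.002, -0.598, 0.801, -0.002]
force: [0.8, 1.1, 0.8]
gripper_width: 0.0129
gripper_force: 97.5
```

Emit:
{"fn": "play_rows", "kwargs": {"deltas": [[[0,0.133,0.452,-0.01,-0.0374,0.011,0],[0,0.133,0.452,-0.027,-0.0374,0.011,0],[0,0.133,0.452,-0.045,-0.0374,0.011,0],[0,0.133,0.452,-0.065,-0.0374,0.011,0],[0,0.133,0.452,-0.085,-0.0374,0.011,0]]]}}

```text
t: 7.55
position: [0.4962, -0.2556, 0.1298]
ee_rot: [-0.082, -0.594, 0.798, -0.062]
force: [-2.0, -10.8, 5.5]
gripper_width: 0.013
gripper_force: 98.2
```

Emit:
{"fn": "play_rows", "kwargs": {"deltas": [[[0,0,0,0,0,0,0],[0,0,0,0,0,0,0]]]}}

```text
t: 7.72
position: [0.4962, -0.2547, 0.1287]
ee_rot: [-0.081, -0.595, 0.797, -0.061]
force: [-0.7, -9.1, 2.1]
gripper_width: 0.0129
gripper_force: 97.9
```

```bash
python3 - <<'E'
from h import *
o=r.observe(); print(o['position'],o['ee_rot'],o['force'],o['moment'],o['gripper_width'])
E
```

```text
[ 0.49619827 -0.25470345  0.12869002] [-0.08132139 -0.59505209  0.79722752 -0.0610583 ] [-0.66573947 -9.14513484  2.11902403] [-2.75441884  0.06142399  0.16461708] 0.012910037496687446
```

Emit:
{"fn": "play_rows", "kwargs": {"deltas": [[[0,-0.133,-0.452,0.085,0.0374,-0.011,0],[0,-0.133,-0.452,0.065,0.0374,-0.011,0],[0,-0.133,-0.452,0.045,0.0374,-0.011,0],[0,-0.133,-0.452,0.027,0.0374,-0.011,0],[0,-0.133,-0.452,0.01,0.0374,-0.011,0]]]}}

```text
t: 8.13
position: [0.4896, -0.2763, 0.1303]
ee_rot: [-0.001, -0.598, 0.802, -0.001]
force: [-1.6, -1.1, 1.9]
gripper_width: 0.0128
gripper_force: 98.1
```

Emit:
{"fn": "play_rows", "kwargs": {"deltas": [[[0,0,0,0.3,0,0,0],[0,0,0,0.3,0,0,0],[0,0,0,0.3,0,0,0],[0,0,0,0,0,0,0]]]}}

```text
t: 8.47
position: [0.49, -0.2754, 0.1392]
ee_rot: [-0.002, -0.598, 0.801, -0.001]
force: [-0.1, 0.1, -4.2]
gripper_width: 0.0127
gripper_force: 97.5
```

Lifted past 4 mm with only the key's weight on the wrist, so the key is free. I'll pull it straight up.

Emit:
{"fn": "play_rows", "kwargs": {"deltas": [[[0,0,0,1.5,0,0,0],[0,0,0,2.5,0,0,0],[0,0,0,3,0,0,0],[0,0,0,3,0,0,0],[0,0,0,3,0,0,0]]]}}

```text
t: 8.88
position: [0.4899, -0.275, 0.2701]
ee_rot: [-0.002, -0.598, 0.801, -0.001]
force: [0.8, -0.5, -3.7]
gripper_width: 0.0127
gripper_force: 98.0
```

Emit:
{"fn": "play_rows", "kwargs": {"deltas": [[[0,0,0,1,0,0,0],[0,0,0,0,0,0,0]]]}}

```text
t: 9.05
position: [0.4909, -0.2757, 0.2823]
ee_rot: [-0.0, -0.598, 0.801, -0.004]
force: [-0.5, -0.9, -3.4]
gripper_width: 0.0132
gripper_force: 98.2
```

```bash
python3 - <<'E'
from h import *
o=r.observe(); print(o['position'],o['ee_rot'],o['force'],o['moment'],o['gripper_width'])
c=o['position']; ims=[]
for n in('side','top'):
    d=snap(n); Q=cloud(d).reshape(-1,3)
    q=Q[(abs(Q[:,0]-c[0])<.06)&(abs(Q[:,1]-c[1])<.06)&(Q[:,2]>.13)&(Q[:,2]<.24)]
    print(n,len(q)); 
    for z in np.arange(.13,.24,.01):
        t=q[abs(q[:,2]-z-.005)<.005]
        if len(t): print(round(z,2),len(t),t.min(0).round(3)[:2],t.max(0).round(3)[:2])
d=load('side'); save(d['pixels'][80:180,250:350],'l1.png',5)
# tester yaw from front edges: fit of left/right sides and front face
for n in('side','top'):
    Q=cloud(load(n)).reshape(-1,3)
    q=Q[(Q[:,0]>.615)&(Q[:,0]<.76)&(abs(Q[:,1])<.16)&(Q[:,2]>.115)&(Q[:,2]<.121)]
    for s in (1,-1):
        e=[]
        for x in np.arange(.65,.74,.008):
            t=q[abs(q[:,0]-x)<.004]
            if len(t)>3: e.append((x,(s*t[:,1]).max()*s))
        if len(e)>3: p=np.polyfit(*np.array(e).T,1); print(n,s,'slope',p[0].round(3),np.round(e,3)[::3].tolist())
E
```

```text
[ 0.49092178 -0.27574695  0.28227163] [-2.84743650e-04 -5.98215488e-01  8.01327165e-01 -3.59490874e-03] [-0.53824587 -0.86340301 -3.44224334] [0.04029284 0.02003949 0.02368753] 0.01323768214770063
side 113
0.16 9 [ 0.483 -0.28 ] [ 0.497 -0.274]
0.17 8 [ 0.481 -0.283] [ 0.497 -0.27 ]
0.18 15 [ 0.481 -0.291] [ 0.497 -0.266]
0.19 16 [ 0.481 -0.289] [ 0.499 -0.262]
0.2 17 [ 0.479 -0.291] [ 0.499 -0.259]
0.21 22 [ 0.479 -0.289] [ 0.5   -0.261]
0.22 17 [ 0.48  -0.285] [ 0.5   -0.264]
0.23 9 [ 0.482 -0.283] [ 0.492 -0.267]
top 25
0.16 2 [ 0.482 -0.279] [ 0.483 -0.277]
0.17 2 [ 0.483 -0.274] [ 0.484 -0.272]
0.18 3 [ 0.483 -0.276] [ 0.485 -0.269]
0.19 3 [ 0.483 -0.273] [ 0.486 -0.267]
0.2 7 [ 0.484 -0.271] [ 0.496 -0.261]
0.21 5 [ 0.485 -0.268] [ 0.492 -0.264]
0.22 1 [ 0.484 -0.269] [ 0.484 -0.269]
0.23 2 [ 0.49  -0.258] [ 0.503 -0.248]
side 1 slope 0.101 [[0.65, 0.086], [0.674, 0.087], [0.698, 0.091], [0.722, 0.093]]
side -1 slope 0.09 [[0.65, -0.12], [0.674, -0.126], [0.698, -0.115], [0.722, -0.114]]
top 1 slope 0.131 [[0.65, 0.083], [0.674, 0.087], [0.698, 0.088], [0.722, 0.092]]
top -1 slope -0.152 [[0.65, 0.006], [0.674, 0.004], [0.698, -0.002], [0.722, -0.004]]
```

View pics/l1.png

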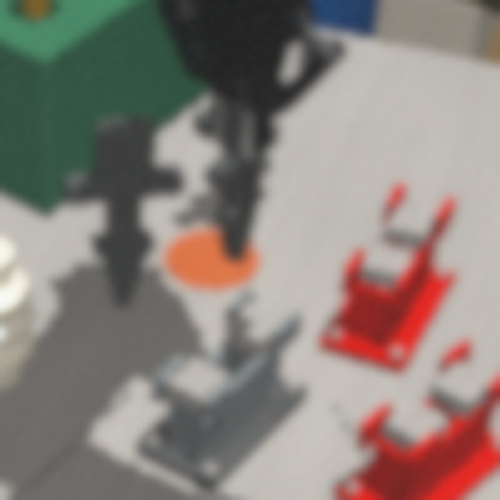

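The crop shows the key clear of the holder, upright in the jaws at (235,190), foot at (237,250), with both keepers pushed back. Now I carry it over the staple.

Emit:
{"fn": "play_rows", "kwargs": {"deltas": [[[0,1.18,3.1,0,0,0,0.049],[0,1.18,3.1,0,0,0,0.049],[0,1.18,3.1,0,0,0,0.049],[0,1.18,3.1,0,0,0,0.049],[0,1.18,3.1,0,0,0,0.049]]]}}

```text
t: 9.57
position: [0.5486, -0.119, 0.276]
ee_rot: [-0.003, -0.692, 0.722, 0.0]
force: [1.3, -0.0, -2.4]
gripper_width: 0.0128
gripper_force: 98.0
```

Emit:
{"fn": "play_rows", "kwargs": {"deltas": [[[0,1.18,3.1,0,0,0,0.049],[0,1.18,3.1,0,0,0,0.049],[0,1.18,3.1,0,0,0,0.049],[0,0,0,0,0,0,0],[0,0,0,0,0,0,0]]]}}

```text
t: 9.98
position: [0.584, -0.0259, 0.2754]
ee_rot: [0.004, 0.744, -0.669, -0.0]
force: [-0.0, -0.3, -3.1]
gripper_width: 0.013
gripper_force: 98.2
```

```bash
python3 - <<'E'
from h import *
from scipy.spatial.transform import Rotation as R
o=r.observe(); q=o['ee_rot']; M=R.from_quat(np.r_[q[1:],q[0]]).as_matrix()
print(o['position'],np.degrees(np.arctan2(M[1,1],M[0,1])),M[:,2].round(4))
d=snap('side'); Q=cloud(d).reshape(-1,3)
q=Q[(abs(Q[:,0]-.58)<.05)&(abs(Q[:,1]+.027)<.06)]
for z in np.arange(.15,.24,.01):
    t=q[abs(q[:,2]-z-.005)<.005]
    if len(t): print(round(z,2),len(t),t.min(0).round(3)[:2],t.max(0).round(3)[:2])
save(d['pixels'][110:230,190:310],'s1.png',5)
E
```

```text
[ 0.58400091 -0.02589802  0.27543915] -173.92830261805605 [-0.0051 -0.005  -1.    ]
0.15 5 [ 0.577 -0.029] [ 0.59  -0.025]
0.16 10 [ 0.577 -0.031] [ 0.59  -0.021]
0.17 11 [ 0.577 -0.032] [ 0.588 -0.019]
0.18 12 [ 0.576 -0.036] [ 0.588 -0.016]
0.19 13 [ 0.576 -0.046] [ 0.588 -0.01 ]
0.2 26 [ 0.575 -0.048] [ 0.589 -0.01 ]
0.21 12 [ 0.576 -0.04 ] [ 0.589 -0.016]
0.22 10 [ 0.576 -0.038] [ 0.58  -0.018]
0.23 13 [ 0.574 -0.034] [0.587 0.006]
```

View pics/s1.png

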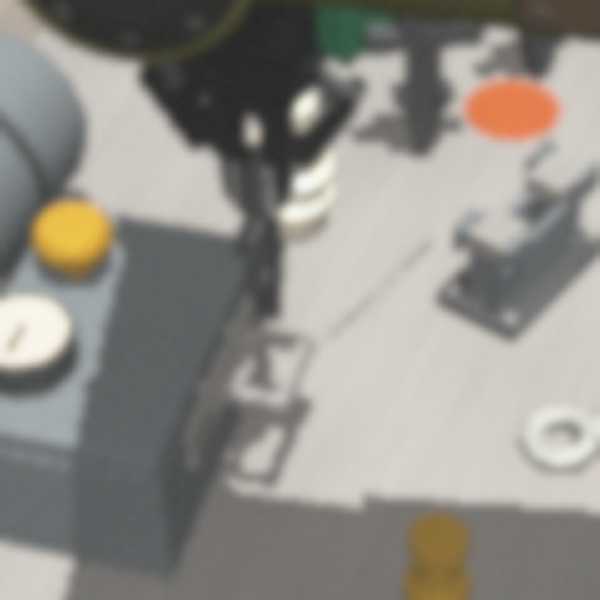

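The side crop shows the key upright at (262,260), directly above the staple loop at (270,360), with the hasp lying along the face at (210,400). Camera x and y of the foot agree with the opening to about 1 mm, so I lower it.

Emit:
{"fn": "play_rows", "kwargs": {"deltas": [[[0,0.05,-0.1,-1.5,0,0,0],[0,0,0,-1.5,0,0,0],[0,0,0,-1.5,0,0,0],[0,0,0,-1.5,0,0,0],[0,0,0,0,0,0,0]]]}}

```text
t: 10.45
position: [0.5828, -0.0298, 0.2143]
ee_rot: [0.004, 0.742, -0.67, -0.001]
force: [0.0, 0.0, -5.2]
gripper_width: 0.0127
gripper_force: 98.0
```

Emit:
{"fn": "play_rows", "kwargs": {"deltas": [[[0,0,0,-0.8,0,0,0],[0,0,0,-0.8,0,0,0],[0,0,0,0,0,0,0]]]}}

```text
t: 10.7
position: [0.5843, -0.0291, 0.2018]
ee_rot: [0.002, 0.742, -0.67, 0.001]
force: [0.6, 0.7, -4.5]
gripper_width: 0.0128
gripper_force: 98.1
```

Emit:
{"fn": "play_rows", "kwargs": {"deltas": [[[0,0,0.15,-0.5,0,0,0],[0,0,0,-0.8,0,0,0],[0,0,0,-0.8,0,0,0],[0,0,0,0,0,0,0]]]}}

```text
t: 11.03
position: [0.584, -0.0272, 0.1798]
ee_rot: [0.002, 0.743, -0.67, 0.0]
force: [-0.1, 0.9, -4.4]
gripper_width: 0.0129
gripper_force: 98.1
```

Emit:
{"fn": "play_rows", "kwargs": {"deltas": [[[0,0,0,-0.8,0,0,0],[0,0,0,-0.8,0,0,0],[0,0,0,-0.5,0,0,0],[0,0,0,0,0,0,0]]]}}

```text
t: 11.37
position: [0.5841, -0.0274, 0.1593]
ee_rot: [0.002, 0.743, -0.67, 0.001]
force: [-0.6, 0.1, -4.2]
gripper_width: 0.0124
gripper_force: 98.2
```

Emit:
{"fn": "play_rows", "kwargs": {"deltas": [[[0,0,0,-0.4,0,0,0],[0,0,0,-0.2,0,0,0],[0,0,0,0,0,0,0]]]}}

```text
t: 11.62
position: [0.5848, -0.0273, 0.155]
ee_rot: [0.002, 0.743, -0.67, 0.002]
force: [0.5, 0.2, -3.8]
gripper_width: 0.013
gripper_force: 98.2
```

Emit:
{"fn": "play_rows", "kwargs": {"deltas": [[[0,0,0,-0.15,0,0,0],[0,0,0,0,0,0,0]]]}}

```text
t: 11.78
position: [0.5849, -0.0273, 0.1539]
ee_rot: [0.001, 0.743, -0.67, 0.002]
force: [0.8, -0.2, -4.0]
gripper_width: 0.0128
gripper_force: 98.2
```

Emit:
{"fn": "play_rows", "kwargs": {"deltas": [[[0,0,0,-0.15,0,0,0],[0,0,0,0,0,0,0]]]}}

```text
t: 11.95
position: [0.585, -0.0274, 0.1526]
ee_rot: [0.001, 0.743, -0.67, 0.002]
force: [0.8, -0.0, -3.5]
gripper_width: 0.0123
gripper_force: 98.6
```

Emit:
{"fn": "play_rows", "kwargs": {"deltas": [[[0,0,0,-0.1,0,0,0],[0,0,0,0,0,0,0]]]}}

```text
t: 12.12
position: [0.5851, -0.0274, 0.1524]
ee_rot: [0.001, 0.743, -0.67, 0.002]
force: [-2.3, -0.1, 1.7]
gripper_width: 0.0126
gripper_force: 99.3
```

Contact at the expected height. I release and rise.

Emit:
{"fn": "play_rows", "kwargs": {"deltas": [[[0.5,0,0,0,0,0,0],[0.5,0,0,0,0,0,0],[0.5,0,0,0,0,0,0],[0.5,0,0,0,0,0,0],[0.5,0,0,0,0,0,0]]], "squeeze": 20}}

```text
t: 12.53
position: [0.585, -0.0274, 0.1515]
ee_rot: [0.001, 0.743, -0.67, 0.002]
force: [0.1, 0.4, 0.4]
gripper_width: 0.0434
gripper_force: 0.0
```

Emit:
{"fn": "play_rows", "kwargs": {"deltas": [[[0.5,0,0,1,0,0,0],[0.5,0,0,2.5,0,0,0],[0.5,0,0,3,0,0,0],[0.5,0,0,3,0,0,0],[0.5,0,0,3,0,0,0]]]}}

```text
t: 12.95
position: [0.5847, -0.0276, 0.2788]
ee_rot: [0.001, 0.743, -0.67, 0.002]
force: [0.8, 0.9, 0.4]
gripper_width: 0.0425
gripper_force: 0.0
```

Emit:
{"fn": "play_rows", "kwargs": {"deltas": [[[0.5,-3.5,-2,0,0,0,0],[0.5,-3.5,-2,0,0,0,0],[0.5,-3.5,-2,0,0,0,0],[0.5,0,0,0,0,0,0],[0.5,0,0,0,0,0,0]]]}}

```text
t: 13.37
position: [0.4789, -0.0883, 0.2786]
ee_rot: [-0.0, 0.742, -0.67, 0.003]
force: [-0.1, -0.1, -0.2]
gripper_width: 0.0426
gripper_force: 0.0
```

```bash
python3 - <<'E'
from h import *
print(r.observe()['force'])
for n in('side','top'):
    d=snap(n); Q=cloud(d).reshape(-1,3)
    q=Q[(abs(Q[:,0]-.583)<.045)&(abs(Q[:,1]+.027)<.06)]
    for z in np.arange(.09,.18,.01):
        t=q[abs(q[:,2]-z-.005)<.005]
        if len(t): print(n,round(z,2),len(t),t.mean(0).round(3),t.min(0).round(3)[:2],t.max(0).round(3))
save(load('side')['pixels'][110:230,190:310],'f1.png',5)
E
```

```text
[-0.07290606 -0.13797573 -0.24055231]
side 0.09 33 [ 0.607 -0.011  0.097] [ 0.579 -0.049] [0.628 0.032 0.1  ]
side 0.1 74 [ 0.595 -0.016  0.106] [ 0.562 -0.059] [0.628 0.028 0.11 ]
side 0.11 150 [ 0.596 -0.018  0.114] [ 0.562 -0.082] [0.628 0.032 0.12 ]
side 0.12 121 [ 0.603 -0.018  0.124] [ 0.574 -0.086] [0.628 0.032 0.13 ]
side 0.13 16 [ 0.58  -0.022  0.135] [ 0.577 -0.043] [ 0.588 -0.011  0.139]
side 0.14 17 [ 0.581 -0.021  0.145] [ 0.577 -0.046] [ 0.588 -0.01   0.149]
side 0.15 17 [ 0.582 -0.021  0.155] [ 0.578 -0.045] [ 0.592 -0.012  0.159]
side 0.16 32 [ 0.585 -0.029  0.162] [ 0.578 -0.046] [ 0.593 -0.012  0.166]
```

View pics/f1.png

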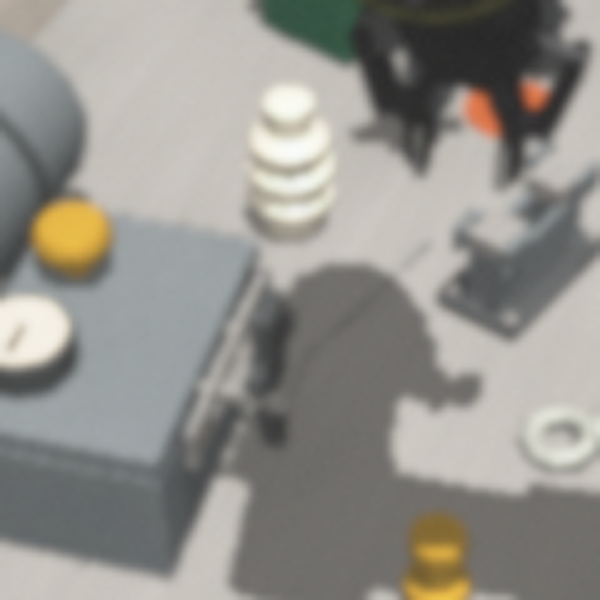

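The crop shows the key upright in the staple at (268,350), crossbar on the loop, with the hasp flat along the face. Tab top measures 0.162 m, as it should when seated, and the gripper is clear. I'll hand in.

```bash
python3 -c "
from workcell import r
print(r.job_done())"
```

```text
the job is handed in; nothing more can be done
None
```

The job is handed in: the hasp is closed against its stop, and the smallest key is seated upright in the staple and let go. I kept the arm clear of the loose items but didn't re-measure them, and the hand-in returned no verdict.

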